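# Hang the change gear on the revolving gear tree

## Task

Turn the gear tree until its empty arm points to your side of the bench (towards the robot), then take the bronze change gear from its grey wooden cradle and hang it by its bore on that arm, and let go of it. Leave the steel gears hanging on their arms and do not disturb the other things on the bench.

Things in the scene. Friction and masses are not known exactly. Their poses are not given: they have to be found in the camera images.
- stand: fixed stand of the gear tree: round grey cast foot 200 mm across bolted to the bench, with an upright steel column 27 mm thick. Origin on the bench at the column's axis; its x and y always run along the world's x and y, so its front is -x, the robot's side
- tree_hub (a point): centre of the tree's green turning head (44 mm across, from 23 mm below this point to 50 mm above it), on the column's axis at the height of the four arms, 190 mm above the bench. It turns with the head: its x axis runs along the EMPTY arm; its y, -x and -y along the three arms that carry steel gears
- tree (a joint): angle (rad) by which the head has turned since the start, counter-clockwise from above positive; it turns endlessly either way about the upright column and stays where it is left. Friction 0.12 N m: about 1.5 N at an arm's end moves it; it can be pushed round by an arm's end
- empty_tip (a point): centre of the black ball (16 mm across) at the end of the empty arm, 115 mm out from the hub's axis; x = outwards along the arm. At the start it points sideways or away. All four arms are level round bars 12 mm thick, at right angles to one another, each with such a ball. The empty arm is bare from its lock nut (29 mm from the axis) to the ball
- gear_center (a point): centre of the bronze-coloured change gear to be hung: outside diameter 102 mm, 12 mm thick, plain through bore 32 mm, flat faces, about 0.55 kg. It stands on its rim in the cradle's slot; x = along its level bore. Centre 60 mm and top 111 mm above the bench. Can be pinched across its thickness by the rim from above. Hung on an arm, its centre lies 10 mm below the arm's axis
- cradle: fixed grey-painted wooden cradle 90 x 150 mm, 38 mm high, with a slot 16 mm wide, 98 mm long and 28 mm deep that runs along its own y; origin on the bench under its centre. The bronze gear stands in the slot
- gear_b_center (a point): centre of a plain steel spur gear, outside diameter 96 mm, 12 mm thick, bore 32 mm, about 0.5 kg, hanging loose by its bore on the arm that points along the hub's +y; x = along its axle bore. It rests 72 mm out from the hub (+-5 mm), its centre 10 mm below the arm's axis. It must stay on its arm
- gear_c_center (a point): centre of a plain steel spur gear, outside diameter 87 mm, 12 mm thick, bore 32 mm, about 0.5 kg, hanging loose by its bore on the arm that points along the hub's -x, opposite the empty arm; x = along its axle bore. It rests 72 mm out from the hub (+-5 mm), its centre 10 mm below the arm's axis. It must stay on its arm
- gear_d_center (a point): centre of a plain steel spur gear, outside diameter 96 mm, 12 mm thick, bore 32 mm, about 0.5 kg, hanging loose by its bore on the arm that points along the hub's -y; x = along its axle bore. It rests 72 mm out from the hub (+-5 mm), its centre 10 mm below the arm's axis. It must stay on its arm
- tray: blue sheet-metal tray 120 x 160 x 32 mm (x, y, z), origin under its centre; leave alone
- bushing: flanged brass bushing 38 mm across, 34 mm tall, standing in the tray; leave alone
- vblock: dark steel V-block 50 x 90 x 44 mm; leave alone
- oilcan: red oil can 68 mm across with a brass spout, 193 mm tall; leave alone
- hammer: hammer lying on the bench; leave alone
- brush: hand brush lying on the bench; leave alone
- gauge: steel ring gauge 64 mm across, 20 mm thick, lying flat; leave alone
Not all that is in view belongs to the job. Of the things that look like the part that bears gear_center, the middle-sized one is meant.

How it is judged:
By the outcome, as a careful person would: the job done as asked, in the order asked, and still so for the second after the job is handed in, with the robot touching nothing.
It also fails if it takes over 61 s, if anything falls off the work surface, if the arm or the gripper's body presses on something with over 40 N, if the wrist force passes 120 N, or if a joint passes its speed limit or range.

## Robot

A 7-joint arm with a two-finger parallel gripper is mounted at the origin on the work surface. World frame = base frame: x ahead of the robot, y to its left, z up, the work surface at z = 0. Lengths are in m, angles in degrees, forces in N, time in s.
With the tool pointing down it reaches from about 0.425 to 0.875 m from the base axis. Payload 4.7 kg.
Tool frame: the origin (TCP) lies at the very end of the fingers, on their centre line; the grasp point (between the pads) lies env.hold_point_z behind it (env.hold_point_z is the distance from the TCP to the grasp point, in m); z points along the fingers, y is the line along which they close (so a half turn about z gives the same grasp; the last joint's range is limited). The gripper opens to 87 mm and grips with 3 to 60 N. Pads are 19 mm wide; open, the fingers measure 117 mm over their backs; the gripper's body (75 mm by 190 mm) begins 51 mm behind the grasp point.
Start: joints at [64.807, 18.392, -4.016, 83.108, 1.295, 78.541, -3.26], TCP at [0.285, -0.584, 0.223] pointing down, gripper open.
Joint ranges: [-163.93, 163.93], [-17.29, 119.83], [-79.2, 71.16], [3.27, 140.29], [-89.18, 269.18], [5.43, 117.66], [-154.24, 154.24]. Speed limits (degrees/s): [147.25, 147.25, 180, 180, 180, 180, 180].

## Interface

Orientations are given as [roll, pitch, yaw] about the fixed x, y, z axes, in that order (R = Rz(yaw) Ry(pitch) Rx(roll)).
In Python, from cell import env gives the robot as it stands.
- The arm moves only by the shell command python3 -m jog 'ROWS' [FORCE]. ROWS is JSON, a list of rows, each an object with "dp": the shift along the tool's x, y, z in cm, a list of three; "twist": the turn about the tool's z in degrees; "fingers": the opening, from 0 (shut) to 1 (fully open). A call has 1 to 8 rows; each row is the pose to reach, as a shift and turn from the pose commanded when the call began, along the tool's axes at that moment; what a row does not reach only later rows make up. A row lasts 1/8 s, in which the tool goes at most 62.5 mm and 10.7 degrees, less where a joint would pass 70% of its speed; a pose out of reach is approached as far as the arm can. A call with a gripper value outside its range is refused whole. The fingers move at their own pace and stop on an object; FORCE is the grip in N (left out, the last holds). Time passes only in rows, so rows that repeat a pose let the fingers close. It gives the time, the measured TCP pose, the force, the opening and the grip force at its end, in the units of the state.
- env.get_obs(): the state, without advancing time (a new reading comes with each control period).
- env.read_camera(name): name is "scene" or "top" or "wrist"; returns a dict with "pixels" (480x640x3 uint8, blue, green, red), "depth" (480x640 float32, m along the optical axis (not along the pixel's ray), 0 where there is no reading), "fx", "fy", "cx", "cy" (pixels), "rvec" (rotation vector, rad) and "tvec" (3), from world to camera coordinates, as OpenCV has them. Camera axes: x right, y down, z forward; pixel columns grow to the right and rows downward; lengths in m; the calibration is good to about 2 mm. The wrist camera is an equidistant fisheye: a pixel r from the principal point sees the ray r / f radians off the axis. A picture is of the moment at which its call begins.
- env.sign_off(): hands the job in; it is judged then, once.
The state is a dict: "time_s": time; "qpos": joint angles; "joint_velocities": joint speeds; "effort": joint torques, N m; "tool_pos": TCP position; "tool_rot": TCP orientation; "force": force on the tool from outside, world axes, zero at the start; "wrist_torque": the same for the moment, N m; "grip_width": finger opening in m; "grasp_force": force on a finger pad.
Only numpy, scipy, OpenCV 4.12 (cv2) and the standard library are available. Lean on these libraries where they do the work, as an engineer would, in place of code of your own. Each camera call takes 0.05 s, during which the arm holds its last target. There are 200 camera calls.

## Working session

There is one attempt and no reset: what is moved stays moved. The work goes in short steps, Python scripts to look and compute and a shell command to move; the robot and the scene stay as the last step left them, time stands still between calls to the robot, and variables do not carry over. Pictures are saved under pics/ and viewed, at most 10 in all, crops included, and the job is handed in when it is done.

```bash
ls; mkdir -p pics; cat > h.py <<'E'
import numpy as np, cv2
from cell import env
def cam(n):
    c=env.read_camera(n); c['R']=cv2.Rodrigues(np.array(c['rvec'],float))[0]; c['t']=np.array(c['tvec'],float).ravel(); return c
def cloud(c):  # pinhole: world points HxWx3
    v,u=np.mgrid[0:480,0:640]; d=c['depth']
    P=np.stack([(u-c['cx'])/c['fx']*d,(v-c['cy'])/c['fy']*d,d],-1)
    return (P-c['t'])@c['R']
def ray(c,u,v,z):
    r=np.array([(u-c['cx'])/c['fx'],(v-c['cy'])/c['fy'],1])@c['R']; o=-c['t']@c['R']
    return o+r*(z-o[2])/r[2]
E
python3 - <<'E'
from h import *
a=cam('scene');b=cam('top')
cv2.imwrite('pics/s0.png',a['pixels']);cv2.imwrite('pics/t0.png',b['pixels'])
np.savez('c0.npz',a=cloud(a),b=cloud(b))
for c in(a,b):print(-c['t']@c['R'],c['fx'])
print(env.hold_point_z,env.get_obs())
E
```

```text
pics
[ 1.31009411 -0.21316063  1.24330274] 553.3991333212601
[0.29018468 0.08211706 1.78075232] 618.1844105057372
0.0187 {'time_s': 0.1, 'qpos': array([64.80590781, 18.43436478, -4.01440711, 83.16686051,  1.29489494,
       78.54155891, -3.25918565]), 'joint_velocities': array([-0.02382555, -0.02430872,  0.03747616, -0.24209627, -0.07948563,
       -0.04908129, -0.03774216]), 'effort': array([ 6.66454889e-05, -4.92571163e+01, -4.05782517e-01, -3.13395560e+01,
       -6.42432296e-02,  3.95049923e-02,  9.58737337e-05]), 'tool_pos': array([ 0.28469108, -0.58379201,  0.22158502]), 'tool_rot': array([-1.79902436e+02,  5.70406882e-03,  2.60033947e+01]), 'force': array([-0.68726995,  0.36168281,  0.02602513]), 'wrist_torque': array([ 0.00030962, -0.02250917,  0.0071426 ]), 'grasp_force': 0.0, 'grip_width': 0.0870429762713838}
```

View pics/s0.png

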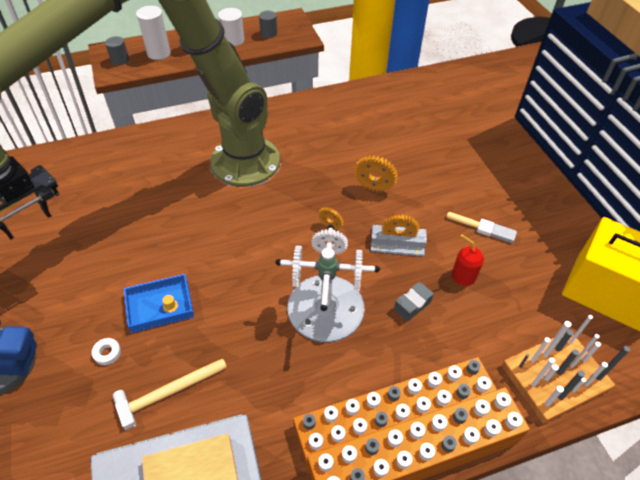

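View pics/t0.png

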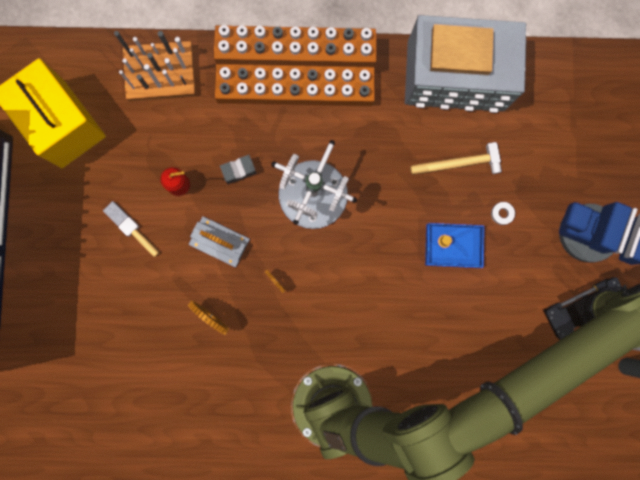

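The top view shows three bronze gears: a large one at (208,317), a small one at (275,280), and one in the grey cradle at (218,238). In the scene view they are at (376,173), (330,217) and (402,228). The cradle one is middle-sized and sits in the grey cradle, so it is the one meant. The empty arm is bare and points away from the robot; its ball is at top (332,145).

```bash
python3 - <<'E'
from h import *
b=cam('top');P=cloud(b);im=b['pixels'];hsv=cv2.cvtColor(im,cv2.COLOR_BGR2HSV)
crop=np.hstack([cv2.resize(im[180:340,170:330],(400,400),interpolation=cv2.INTER_CUBIC),cv2.resize(im[130:240,260:370],(400,400),interpolation=cv2.INTER_CUBIC)])
cv2.imwrite('pics/crop.png',crop)
# bronze
m=cv2.inRange(hsv,(8,120,60),(28,255,255))
for name,(x0,x1,y0,y1) in dict(mid=(185,252,215,268),small=(262,292,265,295),large=(185,232,297,335)).items():
    s=np.zeros_like(m);s[y0:y1,x0:x1]=1
    p=P[(m>0)&(s>0)&(P[...,2]>0.03)&(P[...,2]<.2)]
    if len(p)<5: print(name,len(p));continue
    zt=np.percentile(p[:,2],95); q=p[p[:,2]>zt-.03]
    (c,sz,a)=cv2.minAreaRect(q[:,:2].astype(np.float32)); w,v=np.linalg.eigh(np.cov(q[:,:2].T))
    print(name,len(p),'ztop',zt,'c',c,sz,'long dir',np.degrees(np.arctan2(v[1,1],v[0,1])))
# cradle top
sub=P[210:275,180:255].reshape(-1,3); q=sub[(abs(sub[:,2]-.038)<.006)]
print('cradle',cv2.minAreaRect(q[:,:2].astype(np.float32)))
# hub & balls
sub=P[130:235,265:365].reshape(-1,3); cl=im[130:235,265:365].reshape(-1,3)
q=sub[(sub[:,2]>.225)&(sub[:,2]<.26)]; print('hubtop',len(q),q.mean(0) if len(q) else 0)
foot=sub[(sub[:,2]>.008)&(sub[:,2]<.06)]; print('foot',cv2.minEnclosingCircle(foot[:,:2].astype(np.float32)))
for n,(u,v) in dict(up=(332,145),left=(274,165),right=(352,199),down=(296,222),hub=(314,179)).items():
    print(n,ray(b,u,v,.19),P[v,u])
dk=(cl.max(1)<60)&(sub[:,2]>.17)&(sub[:,2]<.21)
for x in sub[dk]:print(x.round(3),end=' ')
E
```

```text
mid 157 ztop 0.11186676589998766 c (0.46016672253608704, 0.3294913172721863) (0.08588036894798279, 0.011418934911489487) long dir 64.90114538465444
small 96 ztop 0.07960079107045887 c (0.34759512543678284, 0.16573037207126617) (0.0736689418554306, 0.009068668819963932) long dir -138.5035866272947
large 427 ztop 0.1285508195272728 c (0.2470218539237976, 0.3464152216911316) (0.1133463904261589, 0.016961142420768738) long dir 52.37879360843025
cradle ((0.46037834882736206, 0.3302006721496582), (0.1519032120704651, 0.04806368052959442), 64.61481475830078)
hubtop 192 [0.59913988 0.06273914 0.23388856]
foot ((0.6366289258003235, 0.059571679681539536), 0.1974278837442398)
up [0.70254434 0.01451753 0.19      ] [0.70022751 0.01489734 0.1989376 ]
left [0.64639281 0.16594537 0.19      ] [0.6446234  0.16552896 0.19790184]
right [ 0.55946346 -0.03907357  0.19      ] [ 0.55962796 -0.03914761  0.18902821]
down [0.49679467 0.10594432 0.19      ] [0.49616355 0.10587153 0.19485919]
hub [0.61085052 0.06072454 0.19      ] [0.60068253 0.06140287 0.24044116]
[0.709 0.018 0.205] [0.711 0.015 0.198] [0.711 0.015 0.189] [0.71  0.012 0.193] [0.652 0.168 0.198] [0.653 0.166 0.196] [0.651 0.171 0.191] [0.65  0.168 0.195] [0.647 0.171 0.199] [0.647 0.168 0.197] [0.646 0.171 0.193] [0.646 0.168 0.192] [ 0.562 -0.047  0.193] [ 0.557 -0.043  0.204] [ 0.558 -0.046  0.199] [ 0.555 -0.044  0.199] [ 0.557 -0.047  0.192] [ 0.557 -0.05   0.19 ] [ 0.553 -0.044  0.199] [ 0.554 -0.047  0.191] [0.499 0.111 0.192] [0.498 0.108 0.199] [0.498 0.106 0.202] [0.496 0.111 0.192] [0.496 0.108 0.194] [0.496 0.106 0.195] [0.493 0.108 0.198]
```

View pics/crop.png

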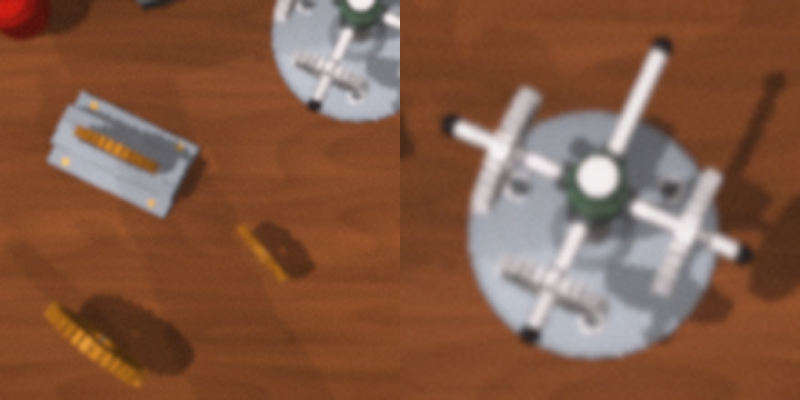

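Confirmed by the crop: the middle-sized gear stands in the grey cradle (crop 115,148), with the small one at (262,252) and the large one at (95,345). The right panel shows the bare arm pointing up (away), with steel gears on the other three. Its gear top is at 0.112 and the cradle size matches (152 mm). The hub is about (0.603, 0.0615) and the empty arm is at -23.5°.

Plan: straddle the empty arm at radius 90 mm and swing it 156.5° clockwise.

```bash
cat >> h.py <<'E'
def go(x,y,z,yaw):
    from scipy.spatial.transform import Rotation as Ro
    o=env.get_obs(); R=Ro.from_euler('xyz',o['tool_rot'],degrees=True).as_matrix()
    d=R.T@(np.array([x,y,z])-o['tool_pos'])*100
    tw=-((yaw-o['tool_rot'][2]+180)%360-180)
    print('t',round(o['time_s'],2),'pos',o['tool_pos'].round(4),o['tool_rot'].round(1),'dp',d.round(2),'twist',round(tw,1))
E
python3 -c "
from h import *
go(.6855,.0256,.32,156.5)"
```

```text
t 0.15 pos [ 0.2847 -0.5839  0.2217] [-179.9    0.    26. ] dp [ 62.74 -37.22  -9.78] twist -130.5
```

```bash
python3 -m jog '[{"dp":[0,0,-5],"twist":-8,"fingers":0.4},{"dp":[4,-2,-10],"twist":-16,"fingers":0.4},{"dp":[8,-5,-10],"twist":-24,"fingers":0.4},{"dp":[12,-7,-10],"twist":-32,"fingers":0.4},{"dp":[16,-10,-10],"twist":-40,"fingers":0.4},{"dp":[20,-12,-10],"twist":-48,"fingers":0.4},{"dp":[24,-14,-10],"twist":-56,"fingers":0.4},{"dp":[28,-17,-10],"twist":-64,"fingers":0.4}]'
python3 -c "
from h import *
go(.6855,.0256,.32,156.5)"
```

```text
time_s: 1.15
tool_pos: [0.4626, -0.3078, 0.3221]
tool_rot: [-180.0, -0.0, 90.2]
force: [1.3, -0.6, -0.0]
grip_width: 0.0348
grasp_force: 0.0
t 1.15 pos [ 0.4626 -0.3078  0.3221] [-180.    -0.    90.2] dp [33.25 22.42  0.2 ] twist -66.3
```

```bash
python3 -m jog '[{"dp":[4,3,0],"twist":-8,"fingers":0.4},{"dp":[8,6,0],"twist":-17,"fingers":0.4},{"dp":[13,9,0],"twist":-25,"fingers":0.4},{"dp":[17,11,0],"twist":-33,"fingers":0.4},{"dp":[21,14,0],"twist":-42,"fingers":0.4},{"dp":[25,17,0],"twist":-50,"fingers":0.4},{"dp":[30,20,0],"twist":-58,"fingers":0.4},{"dp":[33.2,22.4,0],"twist":-66.3,"fingers":0.4}]'
python3 -m jog '[{"dp":[0,0,0],"twist":0,"fingers":0.4},{"dp":[0,0,0],"twist":0,"fingers":0.4}]'
python3 -c "
from h import *
go(.6855,.0256,.178,156.5)"
```

```text
time_s: 2.15
tool_pos: [0.6866, 0.0265, 0.3221]
tool_rot: [180.0, -0.1, 156.7]
force: [0.5, -0.6, 0.8]
grip_width: 0.0347
grasp_force: 0.0
time_s: 2.4
tool_pos: [0.6859, 0.0224, 0.322]
tool_rot: [-179.9, -0.0, 156.2]
force: [0.7, -0.1, -0.4]
grip_width: 0.0349
grasp_force: 0.0
t 2.4 pos [0.6859 0.0224 0.322 ] [-179.9   -0.   156.2] dp [ 0.16  0.3  14.4 ] twist -0.3
```

Straddle the arm, then swing. The swing rows are x = 9(1−cosθ), y = −9 sinθ, with twist +θ.

```bash
python3 -m jog '[{"dp":[0.1,0.3,3],"twist":0,"fingers":0.4},{"dp":[0.1,0.3,6],"twist":0,"fingers":0.4},{"dp":[0.1,0.3,9],"twist":0,"fingers":0.4},{"dp":[0.1,0.3,11],"twist":0,"fingers":0.4},{"dp":[0.1,0.3,13],"twist":0,"fingers":0.4},{"dp":[0.1,0.3,14.4],"twist":0,"fingers":0.4},{"dp":[0.1,0.3,14.4],"twist":0,"fingers":0.28},{"dp":[0.1,0.3,14.4],"twist":0,"fingers":0.28}]'
python3 - <<'E'
from h import *
go(.6855,.0256,.178,156.5)
for a in range(5,41,5): t=np.radians(a); print(a,(9*(1-np.cos(t))).round(2),(-9*np.sin(t)).round(2))
c=cam('scene');cv2.imwrite('pics/s1.png',cv2.resize(c['pixels'][170:370,230:450],(660,600)))
E
```

```text
time_s: 3.4
tool_pos: [0.6869, 0.0267, 0.1794]
tool_rot: [180.0, 0.1, 156.3]
force: [0.4, 0.1, 0.5]
grip_width: 0.0263
grasp_force: 0.0
t 3.4 pos [0.6869 0.0267 0.1794] [1.800e+02 1.000e-01 1.563e+02] dp [ 0.08 -0.16  0.14] twist -0.2
5 0.03 -0.78
10 0.14 -1.56
15 0.31 -2.33
20 0.54 -3.08
25 0.84 -3.8
30 1.21 -4.5
35 1.63 -5.16
40 2.11 -5.79
```

View pics/s1.png

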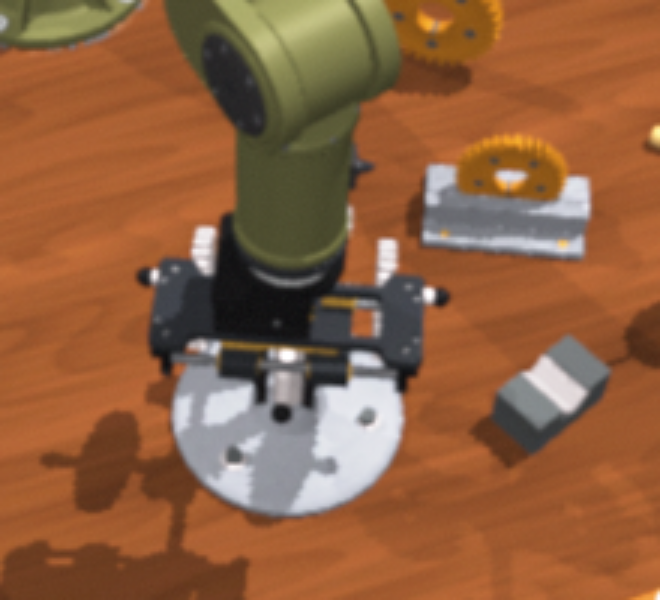

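The fingers straddle the bare arm, with its ball at (283,412) and the steel gears below the gripper body. Swinging now.

```bash
python3 -m jog '[{"dp":[0.03,-0.78,0],"twist":5,"fingers":0.28},{"dp":[0.14,-1.56,0],"twist":10,"fingers":0.28},{"dp":[0.31,-2.33,0],"twist":15,"fingers":0.28},{"dp":[0.54,-3.08,0],"twist":20,"fingers":0.28},{"dp":[0.84,-3.8,0],"twist":25,"fingers":0.28},{"dp":[1.21,-4.5,0],"twist":30,"fingers":0.28},{"dp":[1.63,-5.16,0],"twist":35,"fingers":0.28},{"dp":[2.11,-5.79,0],"twist":40,"fingers":0.28}]'
python3 -c "
from h import *
a=np.radians(-63.5);go(.603+.09*np.cos(a),.0615+.09*np.sin(a),.178,116.5)"
```

```text
time_s: 4.45
tool_pos: [0.6448, -0.018, 0.1798]
tool_rot: [179.8, 0.1, 116.1]
force: [1.7, -0.3, -1.1]
grip_width: 0.0245
grasp_force: 0.7
t 4.45 pos [ 0.6448 -0.018   0.1798] [1.798e+02 1.000e-01 1.161e+02] dp [-0.02 -0.2   0.18] twist -0.4
```

```bash
for i in 1; do :; done; python3 -m jog '[{"dp":[0.03,-0.8,0],"twist":5,"fingers":0.28},{"dp":[0.14,-1.6,0],"twist":10,"fingers":0.28},{"dp":[0.31,-2.35,0],"twist":15,"fingers":0.28},{"dp":[0.54,-3.1,0],"twist":20,"fingers":0.28},{"dp":[0.84,-3.8,0],"twist":25,"fingers":0.28},{"dp":[1.21,-4.5,0],"twist":30,"fingers":0.28},{"dp":[1.63,-5.16,0],"twist":35,"fingers":0.28},{"dp":[2.11,-5.79,0],"twist":40,"fingers":0.28}]'
python3 -m jog '[{"dp":[0.03,-0.8,0],"twist":5,"fingers":0.28},{"dp":[0.14,-1.6,0],"twist":10,"fingers":0.28},{"dp":[0.31,-2.35,0],"twist":15,"fingers":0.28},{"dp":[0.54,-3.1,0],"twist":20,"fingers":0.28},{"dp":[0.84,-3.8,0],"twist":25,"fingers":0.28},{"dp":[1.21,-4.5,0],"twist":30,"fingers":0.28},{"dp":[1.63,-5.16,0],"twist":35,"fingers":0.28},{"dp":[2.11,-5.79,0],"twist":40,"fingers":0.28}]'
python3 -c "
from h import *
a=np.radians(-143.5);go(.603+.09*np.cos(a),.0615+.09*np.sin(a),.178,36.5);go(.513,.0615,.178,0)"
```

```text
time_s: 5.45
tool_pos: [0.5835, -0.0254, 0.1799]
tool_rot: [179.8, 0.0, 76.1]
force: [1.5, -1.3, 0.6]
grip_width: 0.0247
grasp_force: 0.8
time_s: 6.45
tool_pos: [0.5318, 0.0088, 0.1797]
tool_rot: [179.8, -0.0, 36.1]
force: [-0.4, -1.8, 0.5]
grip_width: 0.0244
grasp_force: 0.8
t 6.45 pos [0.5318 0.0088 0.1797] [179.8  -0.   36.1] dp [-0.14 -0.    0.17] twist -0.4
t 6.45 pos [0.5318 0.0088 0.1797] [179.8  -0.   36.1] dp [ 1.59 -5.36  0.16] twist 36.1
```

```bash
python3 -m jog '[{"dp":[0.03,-0.8,0],"twist":5,"fingers":0.28},{"dp":[0.14,-1.6,0],"twist":10,"fingers":0.28},{"dp":[0.31,-2.35,0],"twist":15,"fingers":0.28},{"dp":[0.54,-3.1,0],"twist":20,"fingers":0.28},{"dp":[0.84,-3.8,0],"twist":25,"fingers":0.28},{"dp":[1.18,-4.5,0],"twist":30,"fingers":0.28},{"dp":[1.63,-5.36,0],"twist":36,"fingers":0.28},{"dp":[1.63,-5.36,0],"twist":36,"fingers":0.28}]'
python3 -m jog '[{"dp":[0,0,0],"twist":0,"fingers":0.2},{"dp":[0,0,0],"twist":0,"fingers":0.15},{"dp":[0,0,0],"twist":0,"fingers":0.12},{"dp":[0,0,0],"twist":0,"fingers":0.12},{"dp":[0,0,0],"twist":0,"fingers":0.12}]' 6
python3 - <<'E'
from h import *
go(.513,.0615,.178,0)
b=cam('top');P=cloud(b);im=b['pixels']
sub=P[120:240,255:375].reshape(-1,3); cl=im[120:240,255:375].reshape(-1,3)
dk=(cl.max(1)<60)&(sub[:,2]>.18)&(sub[:,2]<.21)
for x in sub[dk]:print(x.round(3),end=' ')
cv2.imwrite('pics/t1.png',cv2.resize(im[110:260,240:390],(600,600)))
E
```

```text
time_s: 7.45
tool_pos: [0.513, 0.0634, 0.1795]
tool_rot: [-180.0, -0.1, 0.5]
force: [-0.9, 0.5, 0.2]
grip_width: 0.024
grasp_force: 0.0
time_s: 8.07
tool_pos: [0.5127, 0.0619, 0.1786]
tool_rot: [180.0, -0.0, 0.3]
force: [0.7, -1.7, 2.7]
grip_width: 0.0119
grasp_force: 6.0
t 8.07 pos [0.5127 0.0619 0.1786] [180.   -0.    0.3] dp [0.03 0.04 0.06] twist 0.3
[0.722 0.062 0.195] [0.718 0.062 0.199] [0.718 0.06  0.199] [0.605 0.18  0.196] [0.604 0.178 0.2  ] [0.604 0.178 0.189] [ 0.606 -0.054  0.199] [ 0.607 -0.057  0.194] [0.6   0.18  0.196] [0.6   0.178 0.195] [0.6   0.175 0.196] [ 0.604 -0.054  0.194] [ 0.605 -0.057  0.191] [ 0.604 -0.06   0.192] [0.597 0.178 0.197] [ 0.6   -0.054  0.199] [ 0.602 -0.057  0.192] [ 0.602 -0.059  0.193] [ 0.6   -0.055  0.189] [ 0.598 -0.057  0.197] [ 0.601 -0.06   0.184]
```

View pics/t1.png

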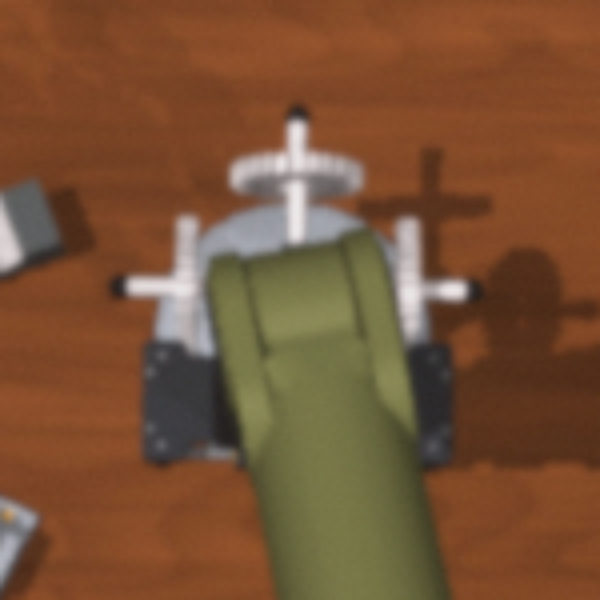

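The empty arm now points along −x: the side balls at (118,286) and (475,291) are level, and the rear ball at (297,113) is in line. All three steel gears are still on. Releasing and going to the bronze gear.

```bash
python3 -m jog '[{"dp":[0,0,0],"twist":0,"fingers":0.28},{"dp":[0,0,0],"twist":0,"fingers":0.28},{"dp":[0,0,-2],"twist":0,"fingers":0.28},{"dp":[0,0,-6],"twist":0,"fingers":0.28},{"dp":[0,0,-9],"twist":-5,"fingers":0.6},{"dp":[-0.5,-3,-9],"twist":-13,"fingers":0.6},{"dp":[-1,-7,-9],"twist":-21,"fingers":0.6},{"dp":[-2,-11,-9],"twist":-29,"fingers":0.6}]'
python3 -c "
from h import *
go(.460,.330,.20,64.8)"
```

```text
time_s: 9.12
tool_pos: [0.4919, 0.1735, 0.2685]
tool_rot: [-180.0, -0.0, 29.5]
force: [0.6, -0.1, -0.0]
grip_width: 0.0505
grasp_force: 0.0
t 9.12 pos [0.4919 0.1735 0.2685] [-180.    -0.    29.5] dp [  4.94 -15.19   6.86] twist -35.3
```

```bash
python3 -m jog '[{"dp":[1,-3,0],"twist":-8,"fingers":0.6},{"dp":[2,-6,0],"twist":-16,"fingers":0.6},{"dp":[3,-9,1],"twist":-24,"fingers":0.6},{"dp":[4,-12,3],"twist":-32,"fingers":0.6},{"dp":[4.9,-15.2,5],"twist":-35.3,"fingers":0.6},{"dp":[4.9,-15.2,6.9],"twist":-35.3,"fingers":0.6},{"dp":[4.9,-15.2,6.9],"twist":-35.3,"fingers":0.6},{"dp":[4.9,-15.2,6.9],"twist":-35.3,"fingers":0.6}]'
python3 - <<'E'
from h import *
go(.460,.330,.082,64.8)
c=cam('wrist');cv2.imwrite('pics/w1.png',c['pixels'])
# predicted pixel of the gear top centre
for p in [(.460,.330,.111),(.460+.043*np.cos(np.radians(64.8)),.330+.043*np.sin(np.radians(64.8)),.087)]:
    q=c['R']@np.array(p)+c['t'];th=np.arctan2(np.hypot(*q[:2]),q[2]);r=np.hypot(*q[:2])
    print(c['cx']+c['fx']*th*q[0]/r,c['cy']+c['fy']*th*q[1]/r)
E
```

```text
time_s: 10.12
tool_pos: [0.4614, 0.3277, 0.2]
tool_rot: [180.0, -0.0, 64.5]
force: [0.1, -0.4, 0.5]
grip_width: 0.0522
grasp_force: 0.0
t 10.12 pos [0.4614 0.3277 0.2   ] [180.   -0.   64.5] dp [ 0.15 -0.23 11.8 ] twist -0.3
306.2168134066171 240.8441883060496
306.12893309144744 176.3268103831109
```

View pics/w1.png

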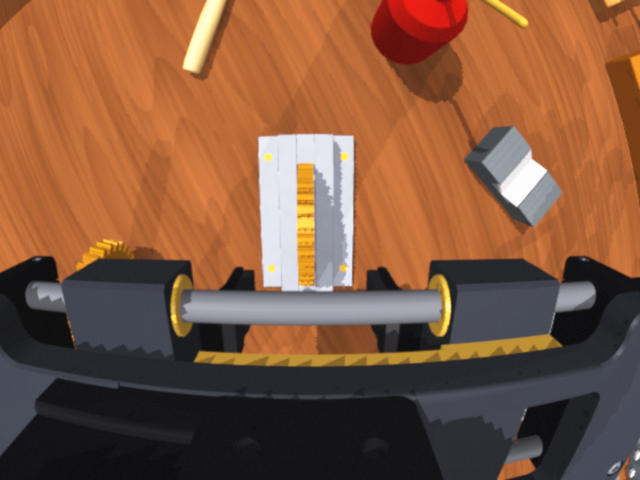

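The wrist view shows the gear edge-on at column 306, rows 163–285. That matches the predicted column 306 and it is parallel to the pads and between the fingers (235 to 385). Descend, grip and lift.

```bash
python3 -m jog '[{"dp":[0.1,-0.2,2],"twist":-0.3,"fingers":0.6},{"dp":[0.1,-0.2,5],"twist":-0.3,"fingers":0.6},{"dp":[0.1,-0.2,8],"twist":-0.3,"fingers":0.6},{"dp":[0.1,-0.2,10],"twist":-0.3,"fingers":0.6},{"dp":[0.1,-0.2,11.8],"twist":-0.3,"fingers":0.6},{"dp":[0.1,-0.2,11.8],"twist":-0.3,"fingers":0.6}]'
python3 -m jog '[{"dp":[0,0,0],"twist":0,"fingers":0.3},{"dp":[0,0,0],"twist":0,"fingers":0.1},{"dp":[0,0,0],"twist":0,"fingers":0},{"dp":[0,0,0],"twist":0,"fingers":0},{"dp":[0,0,0],"twist":0,"fingers":0},{"dp":[0,0,0],"twist":0,"fingers":0}]' 40
python3 -c "
from h import *
go(.400,.0610,.212,90)"
```

```text
time_s: 10.92
tool_pos: [0.4583, 0.3298, 0.0801]
tool_rot: [-179.9, 0.1, 64.9]
force: [-0.4, -0.5, 0.3]
grip_width: 0.0523
grasp_force: 0.0
time_s: 11.68
tool_pos: [0.4591, 0.3305, 0.0817]
tool_rot: [180.0, -0.0, 64.9]
force: [-0.8, 0.1, 2.1]
grip_width: 0.0118
grasp_force: 40.0
t 11.68 pos [0.4591 0.3305 0.0817] [180.   -0.   64.9] dp [-26.91   6.08 -13.03] twist -25.1
```

```bash
python3 -m jog '[{"dp":[0,0,-2],"twist":0,"fingers":0},{"dp":[0,0,-4],"twist":0,"fingers":0},{"dp":[0,0,-7],"twist":0,"fingers":0},{"dp":[0,0,-10],"twist":5,"fingers":0},{"dp":[0,0,-13],"twist":10,"fingers":0},{"dp":[0,0,-13],"twist":16,"fingers":0},{"dp":[0,0,-13],"twist":21,"fingers":0},{"dp":[0,0,-13],"twist":25.1,"fingers":0}]'
python3 -c "
from h import *
go(.450,.0610,.212,90)"
```

```text
time_s: 12.68
tool_pos: [0.4589, 0.3305, 0.2127]
tool_rot: [180.0, -0.0, 39.7]
force: [-0.3, -0.2, -5.0]
grip_width: 0.0114
grasp_force: 40.0
t 12.68 pos [0.4589 0.3305 0.2127] [180.   -0.   39.7] dp [-17.89  20.18   0.07] twist -50.3
```

I typed the twist with the wrong sign, which was harmless since the gear was already in free air. Correcting it now while moving.

```bash
python3 -m jog '[{"dp":[0,0,0],"twist":-8,"fingers":0},{"dp":[0,0,0],"twist":-17,"fingers":0},{"dp":[-1.5,1.5,0],"twist":-25,"fingers":0},{"dp":[-4,4.5,0],"twist":-33,"fingers":0},{"dp":[-7,8,0],"twist":-41,"fingers":0},{"dp":[-10,11.3,0],"twist":-50.3,"fingers":0},{"dp":[-13,14.7,0],"twist":-50.3,"fingers":0},{"dp":[-15,17,0],"twist":-50.3,"fingers":0}]'
python3 - <<'E'
from h import *
go(.450,.0610,.212,90)
E
```

```text
time_s: 13.68
tool_pos: [0.4524, 0.1016, 0.2127]
tool_rot: [179.9, 0.1, 90.0]
force: [0.4, 0.1, -5.4]
grip_width: 0.0118
grasp_force: 40.0
t 13.68 pos [0.4524 0.1016 0.2127] [1.799e+02 1.000e-01 9.000e+01] dp [-4.06 -0.24  0.07] twist 0.0
```

```bash
python3 -m jog '[{"dp":[-1.5,-0.2,0],"twist":0,"fingers":0},{"dp":[-3,-0.2,0],"twist":0,"fingers":0},{"dp":[-4,-0.2,0],"twist":0,"fingers":0},{"dp":[-4,-0.2,0],"twist":0,"fingers":0},{"dp":[-4,-0.2,0],"twist":0,"fingers":0}]'
python3 - <<'E'
from h import *
go(.531,.0610,.212,90)
c=cam('scene');P=cloud(c);hsv=cv2.cvtColor(c['pixels'],cv2.COLOR_BGR2HSV)
cv2.imwrite('pics/s2.png',cv2.resize(c['pixels'][160:360,220:440],(660,600),interpolation=cv2.INTER_CUBIC))
m=(cv2.inRange(hsv,(8,120,60),(28,255,255))>0)&(P[...,2]>.13)&(P[...,2]<.26)&(abs(P[...,0]-.45)<.03)&(abs(P[...,1]-.06)<.07)
q=P[m];print(len(q),q.min(0),q.max(0),np.median(q,0))
lo=q[q[:,2]<.19]
# circle fit of far-face rim in y,z
(yc,zc),r=cv2.minEnclosingCircle(q[:,1:].astype(np.float32));print(yc,zc,r)
w,v=np.linalg.eigh(np.cov(q.T));print('normal',v[:,0])
E
```

```text
time_s: 14.3
tool_pos: [0.4507, 0.0649, 0.2115]
tool_rot: [-180.0, -0.0, 90.2]
force: [-0.9, -0.1, -5.4]
grip_width: 0.0115
grasp_force: 40.0
t 14.3 pos [0.4507 0.0649 0.2115] [-180.    -0.    90.2] dp [-0.41  8.03 -0.05] twist 0.2
457 [0.44533298 0.01345454 0.13942921] [0.46285969 0.11109109 0.23880959] [0.45728287 0.04249023 0.17743384]
0.0653286725282669 0.19047324359416962 0.053362615406513214
normal [ 0.999423  -0.0131534  0.0313155]
```

View pics/s2.png

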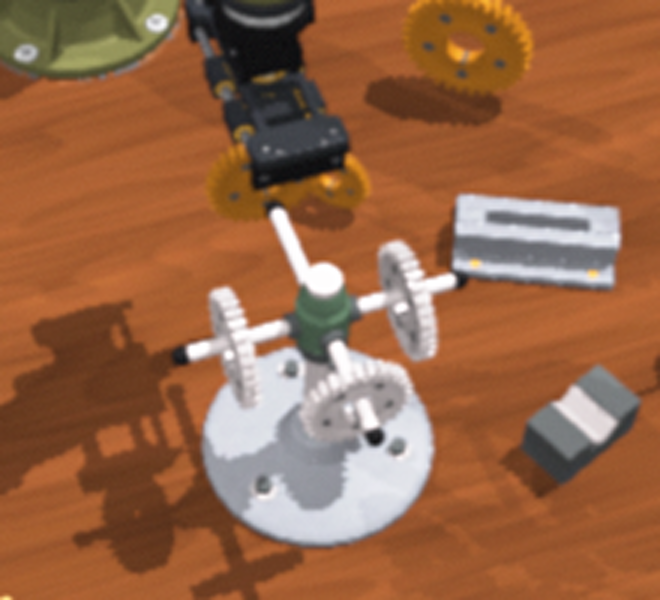

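The gear is held upright and square to the arm, in front of its ball at (275,208). The small gear stands behind it at (330,185), and the cradle slot is empty. The gear's centre is measured at y 0.065, z 0.190, so I shift 4 mm and insert.

```bash
python3 -m jog '[{"dp":[-0.4,0,0],"twist":0,"fingers":0},{"dp":[-0.4,0,0],"twist":0,"fingers":0},{"dp":[-0.4,1,0],"twist":0,"fingers":0},{"dp":[-0.4,2,0],"twist":0,"fingers":0},{"dp":[-0.4,3,0],"twist":0,"fingers":0},{"dp":[-0.4,4,0],"twist":0,"fingers":0},{"dp":[-0.4,4,0],"twist":0,"fingers":0}]'
python3 -c "
from h import *
go(.531,.0610,.212,90)"
```

```text
time_s: 15.22
tool_pos: [0.4914, 0.0599, 0.2113]
tool_rot: [-180.0, -0.0, 90.1]
force: [-0.2, 0.0, -5.9]
grip_width: 0.0117
grasp_force: 40.0
t 15.22 pos [0.4914 0.0599 0.2113] [-180.    -0.    90.1] dp [ 0.11  3.96 -0.07] twist 0.1
```

```bash
python3 -m jog '[{"dp":[0.1,1,0],"twist":0,"fingers":0},{"dp":[0.1,2,0],"twist":0,"fingers":0},{"dp":[0.1,3,0],"twist":0,"fingers":0},{"dp":[0.1,4,0],"twist":0,"fingers":0},{"dp":[0.1,4,0],"twist":0,"fingers":0},{"dp":[0.1,4,0.4],"twist":0,"fingers":0},{"dp":[0.1,4,0.7],"twist":0,"fingers":0},{"dp":[0.1,4,0.8],"twist":0,"fingers":0}]'
python3 -c "
from h import *
go(.531,.0610,.202,90)"
```

```text
time_s: 16.23
tool_pos: [0.5302, 0.0609, 0.2032]
tool_rot: [-180.0, 0.0, 90.1]
force: [0.4, -0.2, -5.6]
grip_width: 0.0116
grasp_force: 40.0
t 16.23 pos [0.5302 0.0609 0.2032] [-180.     0.    90.1] dp [0.01 0.08 0.12] twist 0.1
```

Lower a little until the weight comes off.

```bash
python3 -m jog '[{"dp":[0,0,0.1],"twist":0,"fingers":0},{"dp":[0,0,0.15],"twist":0,"fingers":0},{"dp":[0,0,0.15],"twist":0,"fingers":0}]'
python3 -m jog '[{"dp":[0,0,0],"twist":0,"fingers":0.18},{"dp":[0,0,0],"twist":0,"fingers":0.22},{"dp":[0,0,0],"twist":0,"fingers":0.3},{"dp":[0,0,0],"twist":0,"fingers":0.3},{"dp":[0,0,0],"twist":0,"fingers":0.3}]'
```

```text
time_s: 16.6
tool_pos: [0.5307, 0.0609, 0.2021]
tool_rot: [180.0, 0.0, 90.1]
force: [-0.3, 0.8, -6.0]
grip_width: 0.0117
grasp_force: 40.0
time_s: 17.23
tool_pos: [0.5307, 0.0609, 0.2021]
tool_rot: [180.0, 0.0, 90.1]
force: [-0.3, 0.0, -0.4]
grip_width: 0.0257
grasp_force: 0.0
```

```bash
python3 -m jog '[{"dp":[0,0,-1],"twist":0,"fingers":0.3},{"dp":[0,0,-2.5],"twist":0,"fingers":0.3},{"dp":[0,0,-5],"twist":0,"fingers":0.3},{"dp":[0,0,-9],"twist":0,"fingers":0.3},{"dp":[0,0,-13],"twist":0,"fingers":0.3},{"dp":[-4,0,-14],"twist":0,"fingers":0.3},{"dp":[-9,0,-14],"twist":0,"fingers":0.3},{"dp":[-14,0,-14],"twist":0,"fingers":0.3}]'
python3 -m jog '[{"dp":[-5,-1,0],"twist":0,"fingers":0.3},{"dp":[-10,-2,0],"twist":0,"fingers":0.3},{"dp":[-14,-2,0],"twist":0,"fingers":0.3},{"dp":[-14,-2,0],"twist":0,"fingers":0.3},{"dp":[-14,-2,0],"twist":0,"fingers":0.3},{"dp":[-14,-2,0],"twist":0,"fingers":0.3},{"dp":[-14,-2,0],"twist":0,"fingers":0.3},{"dp":[-14,-2,0],"twist":0,"fingers":0.3}]'
python3 - <<'E'
from h import *
a=cam('scene');b=cam('top')
cv2.imwrite('pics/f.png',np.hstack([cv2.resize(a['pixels'][160:360,220:420],(400,400)),cv2.resize(b['pixels'][110:270,235:395],(400,400))]))
P=cloud(b);hsv=cv2.cvtColor(b['pixels'],cv2.COLOR_BGR2HSV)
m=(cv2.inRange(hsv,(8,120,60),(28,255,255))>0)&(P[...,2]>.13)&(P[...,2]<.26)&(abs(P[...,0]-.53)<.08)&(abs(P[...,1]-.06)<.08)
q=P[m];print(len(q),q.min(0),q.max(0),q.mean(0))
sub=P[110:250,235:395].reshape(-1,3); cl=b['pixels'][110:250,235:395].reshape(-1,3)
dk=(cl.max(1)<60)&(sub[:,2]>.18)&(sub[:,2]<.21)
for x in sub[dk]:print(x.round(3),end=' ')
E
```

```text
time_s: 18.23
tool_pos: [0.5312, -0.0803, 0.3438]
tool_rot: [179.9, 0.0, 90.1]
force: [0.2, -0.2, 0.0]
grip_width: 0.0259
grasp_force: 0.0
time_s: 19.23
tool_pos: [0.5113, -0.2184, 0.3422]
tool_rot: [180.0, 0.0, 90.2]
force: [0.2, -0.4, 0.1]
grip_width: 0.0263
grasp_force: 0.0
240 [0.48100587 0.01231202 0.16353948] [0.53664572 0.10905482 0.23812202] [0.52856878 0.06068979 0.20909878]
[0.721 0.065 0.198] [0.721 0.062 0.197] [0.723 0.06  0.192] [0.719 0.065 0.195] [0.72  0.062 0.194] [0.718 0.06  0.198] [0.604 0.178 0.199] [0.602 0.18  0.196] [0.602 0.178 0.196] [ 0.605 -0.053  0.204] [ 0.607 -0.057  0.19 ] [0.6   0.18  0.195] [0.6   0.178 0.196] [ 0.603 -0.054  0.198] [ 0.603 -0.056  0.199] [0.597 0.178 0.198] [ 0.599 -0.053  0.203] [ 0.601 -0.057  0.195] [ 0.602 -0.06   0.192] [ 0.598 -0.054  0.198] [ 0.599 -0.057  0.195] [0.488 0.062 0.2  ] [0.489 0.059 0.193] [0.486 0.064 0.199] [0.486 0.062 0.199] [0.486 0.059 0.194] [0.483 0.062 0.2  ] [0.483 0.059 0.206]
```

View pics/f.png

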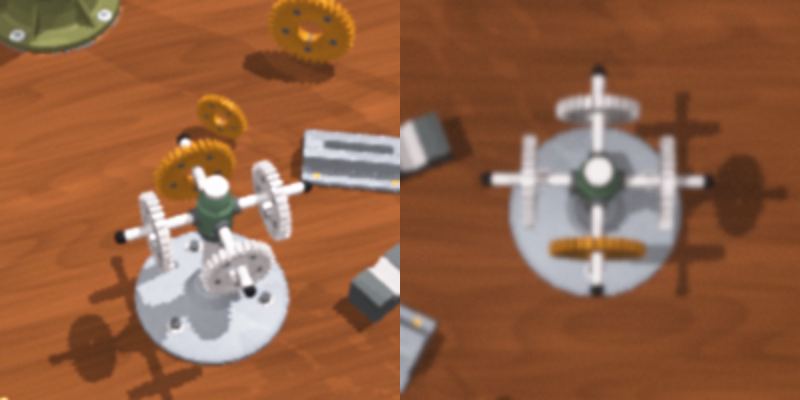

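The bronze gear hangs on the arm pointing to the robot: it is at right (598,248), with the ball at (597,290) outside it. All the steel gears are in place and the robot is clear.

```bash
python3 -c "
from cell import env
print(env.sign_off())"
```

```text
the job is handed in; nothing more can be done
None
```

The gear tree's empty arm now points at the robot and the bronze gear from the cradle hangs on it, released; the three steel gears are still on their arms, and the job was handed in at about 19 s of the 61 s allowed.

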